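# Tare, load and start the seedling watering tray

## Task

Get the seedlings ready for watering: take the hand rake off the weighing tray and, with the tray empty, press its round tare key until it registers; then stand every small terracotta pot upright in the tray's pan and turn the pump's lock collar clockwise to its locked mark, and only when that is all done press the rectangular start key (never touch it while the collar is unlocked, and never lean hard on either key). Tidy up as well: the rake must end lying in the caddy's pull-out tray with that tray pushed shut, and everything else on the table stays where it is.

Things in the scene. Friction and masses are not known exactly. Their poses are not given: they have to be found in the camera images.
- pan (a point): centre of the pan floor of the weighing tray, a fixed aluminium tray: pan 310 mm inside along this frame's y, 140 mm inside along x, floor 18 mm above the table top, surrounded by a 5 mm thick fence standing 12 mm above the floor. z up. The flat grey key panel (56 mm wide, top 32 mm above the table) adjoins the pan at its +y end
- tare_key: centre of the top face of the tare key: flat round white membrane key, 40 mm diameter, on the weighing tray's end panel, face 35 mm above the table. Springs back; travel only 2 mm (about 4 N per mm, then a hard stop). It registers when the fingers press straight down with 5 N or more for 0.2 s; more than 40 N damages it
- collar_top (a point): centre of the top face of the black knurled lock collar, on its vertical turning axis, on the pump unit (fixed white box 200 x 120 mm, 60 mm high). The collar's grip is a cylinder 60 mm in diameter, 28 mm tall, its top about 99 mm above the table; below the grip is a 10 mm tall flange 68 mm in diameter with the pointer tab. It stays where it is left; turning takes about 0.1 N m
- pointer_tip (a point): outer tip of the collar's pointer tab (8 mm wide), 45 mm from the collar's axis, about 65 mm above the table; it turns with the collar
- lock_mark (a point): the locked mark: inner part of a short black radial rib on top of the pump unit, 48 mm from the collar's axis. The collar is locked when its pointer points at this mark
- lock_collar (a joint): angle of the lock collar in rad, growing as it is turned clockwise seen from above. The pointer meets the locked mark at 1.2; counts as locked above 1.1; there is a stop at 1.3 (slightly past the mark)
- start_key: centre of the top face of the start key: flat rectangular grey membrane key, 34 x 50 mm, on top of the pump unit 105 mm from the collar's axis, face 63 mm above the table. Same feel as the tare key: 2 mm travel, about 4 N per mm, registers at 5 N held 0.2 s, more than 40 N damages it
- caddy_tray (a joint): how far the caddy's pull-out tray is open, in m: 0 is shut, 0.15 fully out. Slides with about 1.5 N of friction
- tray_floor (a point): centre of the inner floor of the caddy's grey pull-out tray: inside 160 mm along this frame's x, 218 mm along y, walls 45 mm high, floor 9 mm above the table. x points into the caddy, the way the tray shuts; z up. The caddy (fixed, black, 240 mm wide, 90 mm high) covers the part of the tray beyond its front face, which stands at x = joint value - 86 mm in this frame
- tray_pull (a point): middle of the outer face of the pull block at the front of the pull-out tray: block 80 mm wide, 18 mm high, 25 mm out from the tray front, centre 44 mm above the table. Push it along +x of tray_floor to shut the tray
- rake_grip (a point): point on the middle axis of the hand rake's wooden handle near its balance point. Handle 100 mm long, 22 x 22 mm section; this point lies 75 mm from its butt end. x points from the handle to the steel head (60 mm wide, tines end 100 mm ahead of this point); lying flat, z is up and this point is 11 mm above what it lies on. 110 g
- pot0_mid (a point): centre (28 mm up) of a small terracotta seedling pot on a joined saucer: saucer 70 mm across and 10 mm high, then a body tapering out from 42 to 51 mm, then a straight rim band 58 mm in diameter over the top 24 mm; 56 mm tall in all; filled, with low soft leaves 10 mm above the rim that do not obstruct. About 160 g, heavy foot. z is the pot's own axis. May be absent
- pot1_mid (a point): centre (28 mm up) of a small terracotta seedling pot on a joined saucer: saucer 70 mm across and 10 mm high, then a body tapering out from 42 to 51 mm, then a straight rim band 58 mm in diameter over the top 24 mm; 56 mm tall in all; filled, with low soft leaves 10 mm above the rim that do not obstruct. About 160 g, heavy foot. z is the pot's own axis. May be absent
- pot2_mid (a point): centre (28 mm up) of a small terracotta seedling pot on a joined saucer: saucer 70 mm across and 10 mm high, then a body tapering out from 42 to 51 mm, then a straight rim band 58 mm in diameter over the top 24 mm; 56 mm tall in all; filled, with low soft leaves 10 mm above the rim that do not obstruct. About 160 g, heavy foot. z is the pot's own axis. May be absent
- pot3_mid (a point): centre (28 mm up) of a small terracotta seedling pot on a joined saucer: saucer 70 mm across and 10 mm high, then a body tapering out from 42 to 51 mm, then a straight rim band 58 mm in diameter over the top 24 mm; 56 mm tall in all; filled, with low soft leaves 10 mm above the rim that do not obstruct. About 160 g, heavy foot. z is the pot's own axis. May be absent
- votive: bystander, to be left alone: small glass votive holder, 66 mm across, 65 mm high; origin on its underside
- herb_pot: bystander, to be left alone: large dark green ceramic herb pot, 110 mm across, 120 mm high plus herbs; origin on its underside
- spout: bystander, to be left alone: grey hard silicone watering spout standing on its collar, 48 mm across, 125 mm high; origin on its underside
- twine: bystander, to be left alone: spool of twine, 72 mm across, 60 mm high; origin on its underside
- seed_tin: bystander, to be left alone: plain steel seed tin 80 x 120 x 60 mm; origin on its underside
- trowel: bystander, to be left alone: hand trowel with wooden handle lying flat, 225 mm long; origin on its underside
There are look-alikes about, which are no part of the job. Leave any yellow look-alike of the part that bears rake_grip alone.

How it is judged:
By the outcome, as a careful person would: the job done as asked, in the order asked, and still so for the second after the job is handed in, with the robot touching nothing.
Of pot0, pot1, pot2, pot3 only 2 to 4 are there at a start; the rules pass over those that are not, and their reading is None.
At some moment in a run one of pot0, pot1, pot2, pot3, rake may be knocked a few centimetres aside while the robot is not near it.
It also fails if it takes over 208 s, if anything falls off the work surface, if the arm or the gripper's body presses on something with over 40 N, if the wrist force passes 120 N, or if a joint passes its speed limit or range.

## Robot

A 6-joint arm with a two-finger parallel gripper is mounted at the origin on the work surface. World frame = base frame: x ahead of the robot, y to its left, z up, the work surface at z = 0. Lengths are in mm, angles in rad, forces in N, time in s.
With the tool pointing down it reaches from about 275 to 750 mm from the base axis. Payload 10.2 kg.
Tool frame: the origin (TCP) lies midway between the tips of the shut fingers; the grasp point (between the pads) lies 19 mm behind it (ctrl.tcp_to_grasp is the z of the grasp point in the tool frame, in mm); z points along the fingers, y is the direction in which the jaws open and shut (so a half turn about z gives the same grasp; the last joint's range is limited). The gripper opens to 85 mm and grips with 20 to 120 N. Pads are 22 mm wide; open, the fingers measure 114 mm over their backs; the gripper's body (76 mm by 85 mm) begins 54 mm behind the grasp point. The pads swing forward as they close: fully open they stand 13 mm farther back than shut.
Start: joints at [1.03, 0.313, 1.498, -0, 1.331, -0.223], TCP at [164.063, 498.713, 231.294] pointing down, gripper open.
Joint ranges: [-2.94, 2.94], [-0.97, 2.17], [0.19, 2.56], [-1.23, 4.37], [0.02, 3.11], [-2.88, 2.88]. Speed limits (rad/s): [2.39, 2.39, 3.01, 3.14, 3.14, 3.14].

## Interface

Orientations are given as a unit quaternion [w, x, y, z].
In Python, from rig import sensors, capture, order, ctrl gives the robot as it stands. The module is installed in compiled form; this text tells all that it offers.
- The arm moves only by the tool play_rows, never from a script. Its argument "deltas" is a list of rows, each a list of 7 numbers: the shift along the world's x, y, z in units of 40 mm (1.0 is 40 mm), then the turn, a rotation vector about the world's x, y, z in units of 6 degrees (1.0 is 6 degrees), then the opening, from -1 (shut) to 1 (fully open). A call has 1 to 8 rows; each row shifts and turns the commanded pose from where the row before left it; what a row does not reach is not made up. A row lasts 1/12 s, in which the tool goes at most 41.7 mm and 7.16 degrees, less where a joint would pass 70% of its speed; a pose out of reach is approached as far as the arm can. A call is refused whole if a number of a shift passes 1 or a number of a turn 1, either way. A call with a gripper value outside its range is refused whole. The fingers move at their own pace and stop on an object; "squeeze" is the grip in N (left out, the last holds). Time passes only in rows, so rows that do not move let the fingers close. It gives the time, the measured TCP pose, the force and the opening at its end, in the units of the state.
- sensors.sense(): the state, without advancing time (a new reading comes with each control period).
- capture(name): name is "scene" or "top" or "wrist"; returns a dict with "pixels" (480x640x3 uint8, red, green, blue), "z_map" (480x640 float32, mm along the optical axis (not along the pixel's ray), 0 where there is no reading), "fx", "fy", "cx", "cy" (pixels), "k1" (the pictures are not rectified: a ray, as slopes to the right and down, at radius r is drawn at 1 + k1 r^2 times it, then the intrinsics apply), "eye" and "rotation" of the camera in the world; the wrist camera has in their place "tool_from_camera" (4x4, takes a point from camera to tool coordinates, whose origin is the TCP and whose axes are the flange's). Camera axes: x right, y down, z forward; pixel columns grow to the right and rows downward; lengths in mm; the calibration is good to about 2 mm. A picture is of the moment at which its call begins: read the wrist's pose just before it.
- order.finish_job(): hands the job in, once; it reports no verdict.
The state is a dict: "time_s": time; "joints": joint angles; "dq": joint speeds; "tau": joint torques, N m; "eef_pos": TCP position; "ee_rot": TCP orientation; "force": force on the tool from outside, world axes, zero at the start; "wrist_torque": the same for the moment, N m; "grip_width": opening from 0.0 (shut) to 1.0 (fully open).
Only numpy, scipy, OpenCV 4.12 (cv2) and the standard library are available. Lean on these libraries where they do the work, as an engineer would, in place of code of your own. Each camera call takes 0.05 s, during which the arm holds its last target. There are 200 camera calls.

## Working session

There is one attempt and no reset: what is moved stays moved. The work goes in short steps, Python scripts to look and compute and a tool call to move; the robot and the scene stay as the last step left them, time stands still between calls to the robot, and variables do not carry over. Pictures are saved under pics/ and viewed, about 12 in all and at most 16, crops included, and the job is handed in when it is done.

Besides the shell and the picture viewer there is one more tool, called after "Emit:" by a JSON object that holds its "api" and its "payload". play_rows: Moves the arm, as the interface text tells. Its arguments: {"type":"object","properties":{"deltas":{"type":"array","items":{"type":"array","items":{"type":"number"}}},"squeeze":{"type":"number"}},"required":["deltas"]}

```bash
mkdir -p pics; ls; python3 - <<'E'
from rig import sensors,capture
import cv2,numpy as np,pickle
print(sensors.sense())
for n in("scene","top"):
    c=capture(n); cv2.imwrite(f"pics/{n}0.png",c["pixels"][:,:,::-1]); pickle.dump(c,open(f"{n}0.pkl","wb"))
    print({k:v for k,v in c.items() if k not in("pixels","z_map")})
E
```

```text
pics
{'time_s': 0.0, 'joints': array([ 1.02957922e+00,  3.13472550e-01,  1.49847353e+00, -5.18263056e-06,
        1.33099989e+00, -2.23385217e-01]), 'dq': array([-0.00071502, -0.00129473, -0.00188869,  0.00056662, -0.00022432,
       -0.00271849]), 'tau': array([-6.63240407e-04, -4.12263393e+01, -2.59738898e+01, -2.25322924e-04,
        4.16923678e-03, -1.84536486e-05]), 'eef_pos': array([163.92917788, 498.46605003, 230.70982081]), 'ee_rot': array([-2.50096341e-04,  1.58247261e-01,  9.87399284e-01, -6.28747381e-04]), 'force': array([-0.47067036, -0.32230747,  0.01321655]), 'wrist_torque': array([-0.04557903,  0.02427544, -0.00167825]), 'grip_width': 0.9986993275781441}
{'fx': 470.6508087757641, 'fy': 470.6508087757641, 'cx': 318.3305683811655, 'cy': 241.8012481987964, 'k1': -0.11553897608772204, 'eye': array([1591.55083616,  559.36934461,  918.78927809]), 'rotation': array([-0.22573365,  0.44521097,  0.77085758, -0.39573994])}
{'fx': 451.76369769794223, 'fy': 451.76369769794223, 'cx': 317.96127238300255, 'cy': 242.7054185424964, 'k1': 0.03644156310153622, 'eye': array([ 514.49076501,  -19.35814736, 1301.99383874]), 'rotation': array([-0.02768968,  0.7148109 , -0.6984186 ,  0.02213833])}
```

View pics/scene0.png

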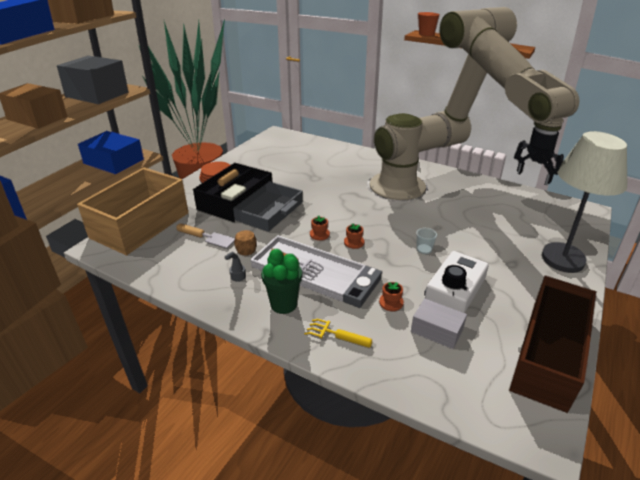

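View pics/top0.png

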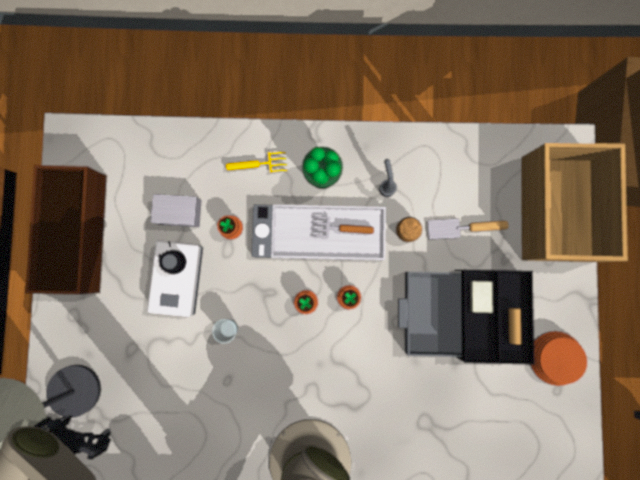

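```bash
cat > h.py <<'E'
import numpy as np,cv2,pickle
from scipy.spatial.transform import Rotation as R
def pose(c,s=None):
    if "eye" in c:
        return R.from_quat(np.roll(c["rotation"],-1)).as_matrix(),np.array(c["eye"])
    T=np.eye(4);T[:3,:3]=R.from_quat(np.roll(s["ee_rot"],-1)).as_matrix();T[:3,3]=s["eef_pos"]
    M=T@np.array(c["tool_from_camera"]);return M[:3,:3],M[:3,3]
def rays(c,uv):
    K=np.array([[c["fx"],0,c["cx"]],[0,c["fy"],c["cy"]],[0,0,1]])
    p=cv2.undistortPointsIter(np.array(uv,float).reshape(-1,1,2),K,np.array([c["k1"],0,0,0.]),None,None,(3,50,1e-9))[:,0] if hasattr(cv2,'undistortPointsIter') else cv2.undistortPoints(np.array(uv,float).reshape(-1,1,2),K,np.array([c["k1"],0,0,0.]))[:,0]
    return np.c_[p,np.ones(len(p))]
def plane(c,uv,z,s=None):
    M,e=pose(c,s);d=rays(c,uv)@M.T
    return e+d*((z-e[2])/d[:,2])[:,None]
def cloud(c,s=None):
    M,e=pose(c,s);h,w=c["z_map"].shape
    v,u=np.mgrid[:h,:w];d=rays(c,np.c_[u.ravel(),v.ravel()])*c["z_map"].reshape(-1,1)
    return (d@M.T+e).reshape(h,w,3)
def tri(c1,uv1,c2,uv2,s1=None,s2=None):
    A=[];b=[]
    for c,uv,s in((c1,uv1,s1),(c2,uv2,s2)):
        M,e=pose(c,s);d=M@rays(c,[uv])[0];d/=np.linalg.norm(d);P=np.eye(3)-np.outer(d,d);A.append(P);b.append(P@e)
    return np.linalg.lstsq(np.vstack(A),np.hstack(b),rcond=None)[0]
def blobs(mask,n=30):
    k,l,st,ce=cv2.connectedComponentsWithStats(mask.astype(np.uint8))
    return [(l==i,st[i],ce[i]) for i in range(1,k) if st[i,4]>=n]
def snap(n,png=None):
    from rig import sensors,capture
    s=sensors.sense();c=capture(n)
    if png: cv2.imwrite("pics/"+png,c["pixels"][:,:,::-1])
    return c,s
E
python3 - <<'E'
from h import *
for n in("top","scene"):
    c=pickle.load(open(n+"0.pkl","rb"));W=cloud(c);hsv=cv2.cvtColor(c["pixels"],cv2.COLOR_RGB2HSV)
    H,S,V=[hsv[...,i].astype(int) for i in range(3)]
    ok=(W[...,2]>-20)&(W[...,2]<200)&(W[...,0]>200)&(W[...,0]<950)&(abs(W[...,1])<620)
    for nm,m in(("green",(H>45)&(H<80)&(S>120)),("red/brown",((H<14)|(H>175))&(S>130)),("yellow",(H>22)&(H<35)&(S>150)),("black",(V<45))):
        for b,st,ce in blobs(m&ok&(c["z_map"]>0),25):
            p=W[b];print(n,nm,st,ce.round(),"med",np.median(p,0).round(),"lo",np.percentile(p,3,0).round(),"hi",np.percentile(p,97,0).round())
c=pickle.load(open("top0.pkl","rb"))
W=cloud(c);tab=[(130,350),(300,350),(480,150),(200,140),(325,235),(262,232),(170,300),(435,340),(403,312),(355,229),(172,262)]
for u,v in tab: print((u,v),W[v,u].round(1))
im=c["pixels"][100:380,130:550,::-1]
cv2.imwrite("pics/crop1.png",cv2.resize(im[60:230,0:290],None,fx=2.75,fy=2.75,interpolation=cv2.INTER_CUBIC))
E
```

```text
top green [ 303  148   38   40 1139] [322. 167.] med [790. -15. 153.] lo [754. -57. 116.] hi [837.  27. 172.]
top green [220 219  13  13 112] [226. 225.] med [645. 247.  60.] lo [630. 231.  51.] hi [661. 261.  68.]
top green [344 292  12  12 109] [350. 298.] med [453. -99.  60.] lo [ 440. -114.   51.] hi [467. -86.  69.]
top green [299 297  12  13 111] [305. 303.] med [436.  25.  60.] lo [423.  10.  53.] hi [450.  39.  67.]
top red/brown [  76  167   29  126 2307] [ 91. 230.] med [625. 611.  70.] lo [464. 608.  17.] hi [776. 617. 112.]
top red/brown [218 216  24  23 274] [232. 228.] med [637. 230.  52.] lo [616. 215.   6.] hi [671. 267.  59.]
top red/brown [340 225  31   7  82] [353. 228.] med [ 647. -106.   37.] lo [ 639. -147.   34.] hi [654. -69.  43.]
top red/brown [337 286  23  23 241] [348. 296.] med [459. -91.  54.] lo [ 428. -124.    6.] hi [483. -69.  59.]
top red/brown [294 291  23  23 241] [306. 301.] med [444.  20.  54.] lo [411.  -6.   6.] hi [467.  50.  60.]
top red/brown [532 341  11  32 174] [536. 358.] med [ 303. -616.   28.] lo [ 266. -620.    8.] hi [ 345. -579.   
[... 2403 characters left out ...]
17. 620. 112.]
scene black [386 285  14   8  50] [392. 290.] med [657. 248.  58.] lo [635. 226.  54.] hi [665. 262.  61.]
scene black [350 288  11   9  63] [355. 292.] med [689. 150.  33.] lo [674. 138.  30.] hi [702. 162.  37.]
scene black [511 362  14  29 129] [517. 376.] med [789. 615.  59.] lo [787. 610.  11.] hi [792. 620. 105.]
(130, 350) [289.9 516.4  -1. ]
(300, 350) [300.5  35.6   2.2]
(480, 150) [ 8.873e+02 -4.728e+02 -8.000e-01]
(200, 140) [901.2 345.8  -4.7]
(325, 235) [626.2 -27.7  32.7]
(262, 232) [630.6 150.2  33.5]
(170, 300) [436.1 391.8  57.5]
(435, 340) [ 338.9 -343.8    7. ]
(403, 312) [ 418.1 -245.3   52.7]
(355, 229) [ 644.4 -111.4   39.6]
(172, 262) [539.  377.1 100.9]
```

View pics/crop1.png

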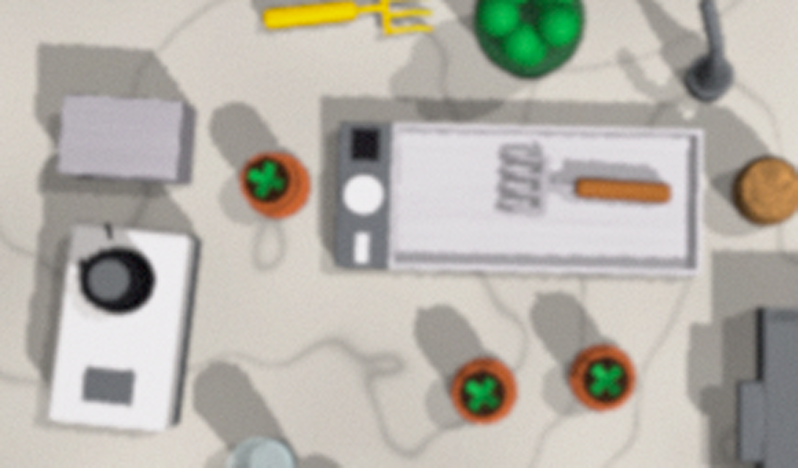

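Top view: the rake is the brown-handled tool in the pan at (355,229). The yellow one at (255,163) is the look-alike, to be left alone. Round white tare key is at (262,232), with a black square and a white rectangle beside it that are not the key. Pots are at (230,227), (305,302) and (349,297). The start key is the grey rectangle on the pump at (169,300), and the collar is at (173,262). Moving over the rake for a close look.

Emit:
{"api": "play_rows", "payload": {"deltas": [[0.595,-0.7,0,0,0,-0.625,0],[0.595,-0.7,0,0,0,-0.625,0],[0.595,-0.7,0,0,0,-0.625,0],[0.595,-0.7,0,0,0,-0.625,0],[0.595,-0.7,0,0,0,-0.625,0],[0.595,-0.7,0,0,0,-0.625,0],[0.595,-0.7,0,0,0,-0.625,0],[0.595,-0.7,0,0,0,-0.625,0]], "squeeze": 40}}

```text
time_s: 0.77
eef_pos: [355.1, 273.1, 231.2]
ee_rot: [-0.0, 0.41, 0.912, -0.0]
force: [-0.2, 1.5, 0.0]
grip_width: 0.5
```

Emit:
{"api": "play_rows", "payload": {"deltas": [[0.595,-0.7,0,0,0,-0.625,0],[0.595,-0.7,0,0,0,-0.625,0],[0.595,-0.7,0,0,0,-0.625,0],[0.595,-0.7,0,0,0,-0.625,0],[0.595,-0.7,0,0,0,-0.625,0],[0.595,-0.7,0,0,0,-0.625,0],[0.595,-0.7,0,0,0,-0.625,0],[0.595,-0.7,0,0,0,-0.625,0]]}}

```text
time_s: 1.43
eef_pos: [545.6, 49.1, 231.0]
ee_rot: [-0.0, 0.632, 0.775, -0.0]
force: [0.2, 1.3, 1.1]
grip_width: 0.499
```

Emit:
{"api": "play_rows", "payload": {"deltas": [[0.595,-0.7,0,0,0,-0.625,0],[0.595,-0.7,0,0,0,-0.625,0],[0.595,-0.7,0,0,0,-0.625,0],[0.595,-0.7,0,0,0,-0.625,0],[0,0,0,0,0,0,0],[0,0,0,0,0,0,0]]}}

```text
time_s: 1.93
eef_pos: [640.3, -62.6, 229.7]
ee_rot: [-0.001, 0.727, 0.686, -0.001]
force: [0.3, 1.4, -0.6]
grip_width: 0.499
```

```bash
python3 - <<'E'
from h import *
c,s=snap("wrist","w1.png");pickle.dump((c,s),open("w1.pkl","wb"))
print(s["time_s"],s["eef_pos"],s["ee_rot"],s["force"],c["tool_from_camera"],c["fx"],c["k1"])
W=cloud(c,s)
hsv=cv2.cvtColor(c["pixels"],cv2.COLOR_RGB2HSV);H,S,V=[hsv[...,i].astype(int) for i in range(3)]
for b,st,ce in blobs(((H<16)|(H>175))&(S>120)&(c["z_map"]>0),100):
    p=W[b];print(st,ce.round(),np.median(p,0).round(1),np.percentile(p,2,0).round(),np.percentile(p,98,0).round())
    r=cv2.minAreaRect(p[:,:2].astype(np.float32)*1.0);print(r)
E
```

```text
1.9333 [640.29603679 -62.59455178 229.74197365] [-9.34967634e-04  7.27246634e-01  6.86375388e-01 -5.35278732e-04] [ 0.32068833  1.35201734 -0.60194364] [[ 2.12213096e-04 -9.44809724e-01 -3.27619505e-01  8.43031530e+01]
 [ 9.99999967e-01  2.48878596e-04 -6.99892055e-05 -4.28512079e-01]
 [ 1.47663964e-04 -3.27619479e-01  9.44809745e-01 -1.42126394e+02]
 [ 0.00000000e+00  0.00000000e+00  0.00000000e+00  1.00000000e+00]] 404.4216833398498 0.020584453809029776
[   8   68  122   86 6407] [ 77. 111.] [453.1  23.6  49.8] [412.  -8.   5.] [470.  54.  57.]
((420.6986083984375, 21.372034072875977), (102.37527465820312, 69.57586669921875), 5.5012054443359375)
[ 327  205   24  105 2358] [339. 257.] [ 646.2 -109.7   38.6] [ 636. -159.   33.] [657. -67.  41.]
((646.06982421875, -114.13093566894531), (97.225830078125, 20.63542938232422), 87.67601776123047)
[  76  210   99   86 4633] [131. 248.] [468.1 -88.7  45.4] [ 429. -125.    4.] [486. -67.  57.]
((435.9230651855469, -102.12264251708984), (105.41161346435547, 69.25159454345703), 9.252998352050781)
[ 314  352   70   79 2301] [348. 390.] [ 648.1 -240.8   54.2] [ 617. -275.   10.] [ 679. -228.   60.]
((648.1101684570312, -254.01278686523438), (68.87458038330078, 54.40735626220703), 4.263511657714844)
[621 389  19  84 406] [632. 435.] [ 1626.9 -1135.7  -752.1] [ 1616. -1295.  -756.] [1639. -969. -747.]
((1248.918212890625, -620.5548095703125), (204.20965576171875, 1561.7332763671875), 36.60403823852539)
```

View pics/w1.png

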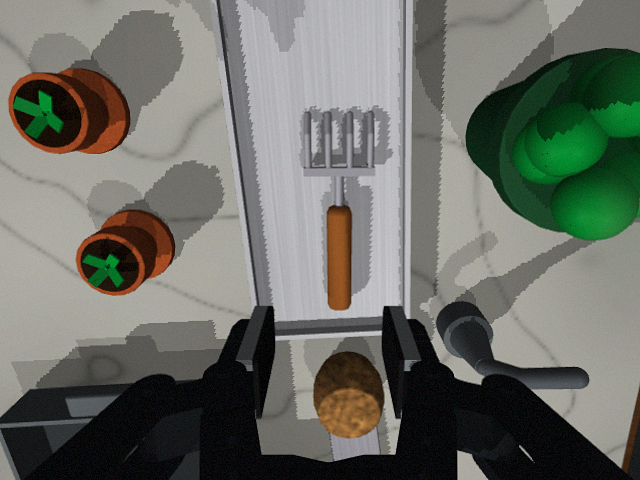

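The wrist view shows the rake at (339,257), flat in the pan: handle top at z≈39, grip point ≈(647,-88), yaw 87.7°. Both agree with the top camera. Going down to grasp.

Emit:
{"api": "play_rows", "payload": {"deltas": [[0.17,-0.63,-0.5,0,0,0.17,0.1],[0,0,-0.9,0,0,0,0.1],[0,0,-0.9,0,0,0,0.1],[0,0,-0.9,0,0,0,0.1],[0,0,-0.9,0,0,0,0.1],[0,0,-0.6,0,0,0,0.1],[0,0,-0.3,0,0,0,0.1],[0,0,-0.12,0,0,0,0.1]]}}

```text
time_s: 2.65
eef_pos: [645.9, -85.3, 25.2]
ee_rot: [-0.001, 0.72, 0.694, -0.001]
force: [0.7, -0.3, 0.5]
grip_width: 0.549
```

Emit:
{"api": "play_rows", "payload": {"deltas": [[0,0,0,0,0,0,-1],[0,0,0,0,0,0,-1],[0,0,0,0,0,0,-1],[0,0,0,0,0,0,-1],[0,0,0,0,0,0,-1]]}}

```text
time_s: 3.07
eef_pos: [647.9, -86.6, 28.7]
ee_rot: [0.001, 0.72, 0.694, 0.001]
force: [-0.0, 1.6, 6.8]
grip_width: 0.243
```

```bash
python3 - <<'E'
from h import *
c=pickle.load(open("top0.pkl","rb"));W=cloud(c)
g=lambda u,v:W[v-1:v+2,u-1:u+2].reshape(-1,3).mean(0).round(1)
# caddy tray corners / walls
for v in (285,300,312,325,340): print("row",v,[ (u,*W[v,u].round().astype(int)) for u in range(397,470,4)])
for u in (420,445): print("col",u,[ (v,*W[v,u].round().astype(int)) for v in range(266,364,5)])
c2,s=pickle.load(open("w1.pkl","rb"));W2=cloud(c2,s)
z=W2[...,2];m=(abs(z-18)<5)&(W2[...,0]>500)&(W2[...,0]<760)&(W2[...,1]>-190)&(W2[...,1]<160)
print("floor z",np.median(z[m]))
# pan fence: pixels z 27-35 in top
for cc,WW in(("top",W),("wrist",W2)):
    m=(abs(WW[...,2]-30)<4)&(WW[...,0]>540)&(WW[...,0]<730)&(WW[...,1]>-220)&(WW[...,1]<200)
    p=WW[m];print(cc,np.percentile(p,[1,99],axis=0).round(1),cv2.minAreaRect(p[:,:2].astype(np.float32)))
E
```

```text
row 285 [(397, np.int64(490), np.int64(-238), np.int64(-3)), (401, np.int64(490), np.int64(-249), np.int64(-1)), (405, np.int64(491), np.int64(-260), np.int64(-1)), (409, np.int64(492), np.int64(-261), np.int64(51)), (413, np.int64(491), np.int64(-280), np.int64(12)), (417, np.int64(492), np.int64(-292), np.int64(12)), (421, np.int64(492), np.int64(-304), np.int64(5)), (425, np.int64(492), np.int64(-316), np.int64(5)), (429, np.int64(493), np.int64(-327), np.int64(6)), (433, np.int64(493), np.int64(-338), np.int64(8)), (437, np.int64(493), np.int64(-351), np.int64(1)), (441, np.int64(493), np.int64(-359), np.int64(13)), (445, np.int64(494), np.int64(-371), np.int64(8)), (449, np.int64(494), np.int64(-385), np.int64(1)), (453, np.int64(494), np.int64(-394), np.int64(9)), (457, np.int64(495), np.int64(-405), np.int64(8)), (461, np.int64(496), np.int64(-400), np.int64(63)), (465, np.int64(496), np.int64(-403), np.int64(87)), (469, np.int64(496), np.int64(-421), np.int64(62))]
row 300 [(397, np.int64(447), np.int64(-238), np.int64(-4)), (401, np.int64(450), np.int64(-240), np.int64(52)),
[... 5547 characters left out ...]
 (331, np.int64(365), np.int64(-371), np.int64(9)), (336, np.int64(351), np.int64(-372), np.int64(5)), (341, np.int64(337), np.int64(-372), np.int64(5)), (346, np.int64(324), np.int64(-371), np.int64(10)), (351, np.int64(309), np.int64(-373), np.int64(3)), (356, np.int64(303), np.int64(-360), np.int64(49)), (361, np.int64(280), np.int64(-375), np.int64(-6))]
floor z 17.52083719612449
top [[ 561.6 -197.    26.2]
 [ 710.8  178.8   33.9]] ((636.30322265625, -8.796783447265625), (150.2042694091797, 378.4623718261719), 0.048502709716558456)
wrist [[ 560.7 -196.8   26.3]
 [ 710.8   90.4   33.9]] ((635.6443481445312, -51.41148376464844), (151.3451690673828, 294.57330322265625), 0.05689820274710655)
```

Emit:
{"api": "play_rows", "payload": {"deltas": [[0,0,0.3,0,0,0,-1],[0,0,0.8,0,0,0,-1],[0,0,0.9,0,0,0,-1],[0,0,0.9,0,0,0,-1],[0,0,0.7,0,0,0,-1],[0,0,0,0,0,0,-1]]}}

```text
time_s: 3.57
eef_pos: [649.0, -87.1, 178.7]
ee_rot: [0.005, 0.72, 0.694, 0.003]
force: [0.6, -0.4, -0.4]
grip_width: 0.244
```

Emit:
{"api": "play_rows", "payload": {"deltas": [[-0.413,-0.406,0,0,0,-0.975,-1],[-0.413,-0.406,0,0,0,-0.975,-1],[-0.413,-0.406,0,0,0,-0.975,-1],[-0.413,-0.406,0,0,0,-0.975,-1],[-0.413,-0.406,0,0,0,-0.975,-1],[-0.413,-0.406,0,0,0,-0.975,-1],[-0.413,-0.406,0,0,0,-0.975,-1],[-0.413,-0.406,0,0,0,-0.975,-1]]}}

```text
time_s: 4.23
eef_pos: [513.7, -217.0, 171.1]
ee_rot: [0.0, 0.938, 0.348, 0.0]
force: [0.2, -0.2, -1.5]
grip_width: 0.241
```

Emit:
{"api": "play_rows", "payload": {"deltas": [[-0.413,-0.406,0,0,0,-0.975,-1],[-0.413,-0.406,0,0,0,-0.975,-1],[-0.413,-0.406,0,0,0,-0.975,-1],[-0.413,-0.406,0,0,0,-0.975,-1],[-0.413,-0.406,0,0,0,-0.975,-1],[-0.413,-0.406,0,0,0,-0.975,-1],[-0.413,-0.406,0,0,0,-0.975,-1],[0,0,0,0,0,0,-1]]}}

```text
time_s: 4.9
eef_pos: [396.9, -332.3, 171.1]
ee_rot: [0.001, 1.0, -0.003, -0.0]
force: [-0.3, -0.7, -0.6]
grip_width: 0.245
```

```bash
python3 - <<'E'
from h import *
c,s=snap("wrist","w2.png")
print(s["time_s"],s["eef_pos"],s["ee_rot"],s["force"],s["grip_width"])
E
```

```text
4.9 [ 396.85786465 -332.32049884  171.05062239] [ 5.74569121e-04  9.99993838e-01 -3.45943622e-03 -1.60237954e-04] [-0.29815216 -0.71739084 -0.58582981] 0.24460618285440627
```

View pics/w2.png

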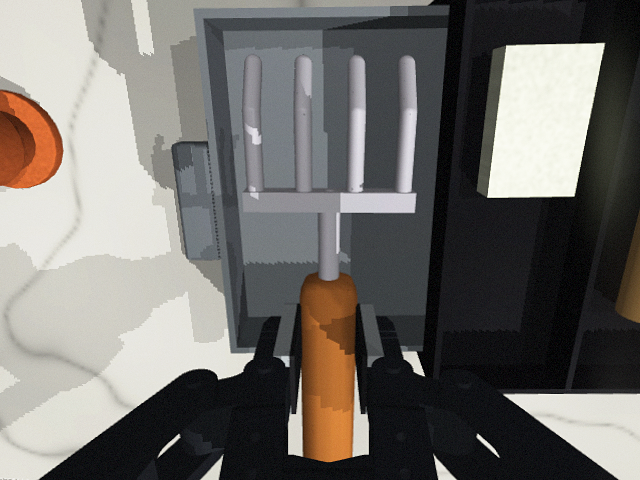

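Rake is held level at about (330,330), inside the tray outline. Lowering and releasing.

Emit:
{"api": "play_rows", "payload": {"deltas": [[0.05,0.05,-0.6,0,0,0,-1],[0,0,-0.9,0,0,0,-1],[0,0,-0.9,0,0,0,-1],[0,0,-0.7,0,0,0,-1],[0,0,-0.4,0,0,0,-1],[0,0,-0.2,0,0,0,-1],[0,0,-0.06,0,0,0,-1],[0,0,0,0,0,0,-1]]}}

```text
time_s: 5.62
eef_pos: [401.6, -328.1, 20.7]
ee_rot: [0.0, 1.0, 0.001, 0.0]
force: [0.4, 0.1, -0.2]
grip_width: 0.247
```

Emit:
{"api": "play_rows", "payload": {"deltas": [[0,0,0,0,0,0,0.1],[0,0,0,0,0,0,0.1],[0,0,0,0,0,0,0.1],[0,0,0.3,0,0,0,0.1],[0,0,0.7,0,0,0,0.1],[0,0,0.9,0,0,0,0.1],[0,0,0.9,0,0,0,0],[0,0,0.9,0,0,0,0]]}}

```text
time_s: 6.28
eef_pos: [400.9, -327.9, 170.4]
ee_rot: [0.0, 1.0, 0.001, 0.0]
force: [0.2, -1.0, 0.2]
grip_width: 0.501
```

```bash
python3 - <<'E'
from h import *
c,s=snap("wrist","w3.png")
print(s["time_s"],s["eef_pos"],s["ee_rot"],s["force"],s["grip_width"])
W=cloud(c,s);hsv=cv2.cvtColor(c["pixels"],cv2.COLOR_RGB2HSV);H,S,V=[hsv[...,i].astype(int) for i in range(3)]
for b,st,ce in blobs((H<16)&(S>120)&(c["z_map"]>0),300):
    p=W[b];print(st,np.median(p,0).round(1),np.percentile(p,2,0).round(),np.percentile(p,98,0).round())
E
```

```text
6.2833 [ 400.91671462 -327.8639085   170.39042243] [2.75997866e-04 9.99999772e-01 5.69631537e-04 2.34238999e-04] [ 0.16483031 -0.96370569  0.1710206 ] 0.5014307767788819
[   0   94   70   98 5548] [ 454.1 -123.3   10.5] [ 422. -134.    3.] [ 484. -100.   56.]
[ 314  190   30  125 3373] [ 378.8 -328.3   29.7] [ 328. -339.   22.] [ 421. -318.   32.]
```

View pics/w3.png

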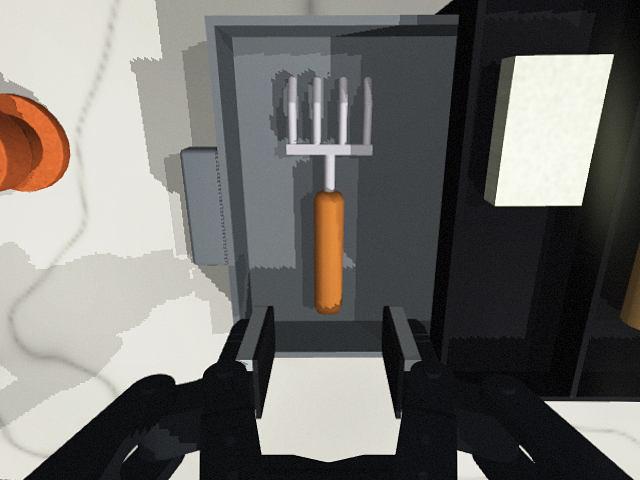

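Rake lies flat in the tray, image (328,195); handle top at z≈30. Next: go in front of the pull block with the fingers shut and push the tray closed.

Emit:
{"api": "play_rows", "payload": {"deltas": [[0.11,0.86,0,0,0,0,-1],[0.11,0.86,0,0,0,0,-1],[0.11,0.86,0,0,0,0,-1],[0.11,0.86,0,0,0,0,-1],[0,0,-0.9,0,0,0,-1],[0,0,-0.9,0,0,0,-1],[0,0,-0.9,0,0,0,-1],[0,0,-0.6,0,0,0,-1]]}}

```text
time_s: 7.0
eef_pos: [417.9, -189.7, 33.9]
ee_rot: [-0.0, 1.0, 0.001, -0.001]
force: [0.6, 0.2, 0.2]
grip_width: 0.001
```

Emit:
{"api": "play_rows", "payload": {"deltas": [[0,-0.3,0,0,0,0,-1],[0,-0.3,0,0,0,0,-1],[0,-0.3,0,0,0,0,-1],[0,-0.3,0,0,0,0,-1],[0,-0.3,0,0,0,0,-1],[0,-0.3,0,0,0,0,-1],[0,-0.3,0,0,0,0,-1],[0,-0.3,0,0,0,0,-1]]}}

```text
time_s: 7.67
eef_pos: [418.7, -288.0, 36.5]
ee_rot: [0.0, 1.0, 0.0, 0.0]
force: [0.4, 2.2, 0.8]
grip_width: 0.001
```

Emit:
{"api": "play_rows", "payload": {"deltas": [[0,-0.3,0,0,0,0,-1],[0,-0.3,0,0,0,0,-1],[0,-0.3,0,0,0,0,-1],[0,-0.3,0,0,0,0,-1],[0,-0.2,0,0,0,0,-1],[0,-0.1,0,0,0,0,-1]]}}

```text
time_s: 8.17
eef_pos: [418.5, -347.8, 36.0]
ee_rot: [0.0, 1.0, 0.0, -0.0]
force: [0.6, 2.6, 0.9]
grip_width: -0.003
```

Emit:
{"api": "play_rows", "payload": {"deltas": [[0,-0.12,0,0,0,0,-1],[0,-0.1,0,0,0,0,-1],[0,-0.05,0,0,0,0,-1],[0,-0.05,0,0,0,0,-1],[0,0,0,0,0,0,-1]]}}

```text
time_s: 8.58
eef_pos: [418.6, -359.4, 36.0]
ee_rot: [0.0, 1.0, 0.001, -0.0]
force: [0.2, -0.1, -0.0]
grip_width: -0.002
```

```bash
python3 - <<'E'
from h import *
c,s=snap("top")
print(s["eef_pos"],s["force"])
W=cloud(c)
for v in (295,305,330,350): print("row",v,[ (u,*W[v,u].round().astype(int).tolist()) for u in range(430,470,3)])
E
```

```text
[ 418.63248065 -359.4354432    36.02679087] [ 0.18776638 -0.0532748  -0.00887931]
row 295 [(430, 464, -332, -3), (433, 464, -340, -1), (436, 465, -348, 2), (439, 465, -358, -5), (442, 465, -367, -5), (445, 465, -374, -2), (448, 465, -384, -6), (451, 466, -391, -1), (454, 476, -318, 276), (457, 477, -320, 295), (460, 478, -320, 314), (463, 478, -326, 315), (466, 478, -331, 320), (469, 479, -336, 324)]
row 305 [(430, 436, -332, -2), (433, 436, -340, 1), (436, 436, -349, -1), (439, 436, -357, -1), (442, 437, -365, 2), (445, 454, -298, 279), (448, 455, -298, 303), (451, 456, -303, 307), (454, 456, -307, 317), (457, 457, -310, 327), (460, 458, -312, 341), (463, 459, -315, 351), (466, 459, -322, 348), (469, 459, -328, 349)]
row 330 [(430, 406, -246, 355), (433, 408, -249, 371), (436, 410, -252, 383), (439, 411, -256, 389), (442, 411, -262, 390), (445, 411, -268, 388), (448, 411, -273, 390), (451, 410, -283, 377), (454, 410, -288, 381), (457, 410, -295, 379), (460, 410, -301, 378), (463, 410, -307, 377), (466, 404, -331, 319), (469, 405, -336, 325)]
row 350 [(430, 377, -229, 428), (433, 378, -233, 433), (436, 378, -239, 434), (439, 379, -244, 436), (442, 379, -250, 434), (445, 379, -255, 435), (448, 379, -262, 432), (451, 378, -269, 428), (454, 379, -274, 429), (457, 378, -281, 425), (460, 377, -288, 419), (463, 376, -296, 412), (466, 376, -303, 407), (469, 374, -313, 395)]
```

Emit:
{"api": "play_rows", "payload": {"deltas": [[0,-0.06,0,0,0,0,-1],[0,-0.06,0,0,0,0,-1],[0,0,0,0,0,0,-1]]}}

```text
time_s: 8.88
eef_pos: [418.7, -362.9, 36.1]
ee_rot: [-0.002, 1.0, 0.001, -0.0]
force: [0.2, 8.0, 3.7]
grip_width: 0.0
```

Emit:
{"api": "play_rows", "payload": {"deltas": [[0,-0.06,0,0,0,0,-1],[0,-0.06,0,0,0,0,-1],[0,0,0,0,0,0,-1]]}}

```text
time_s: 9.13
eef_pos: [418.6, -363.2, 36.0]
ee_rot: [-0.006, 1.0, 0.001, -0.002]
force: [1.3, 32.3, 17.9]
grip_width: -0.0
```

Emit:
{"api": "play_rows", "payload": {"deltas": [[0,0.15,0,0,0,0,-1],[0,0.6,0,0,0,0,-1],[0,0.9,0.3,0,0,0,-1],[0,0.5,0.8,0,0,0,-1],[0.2,0.5,0.8,0,0,0,-1],[0.4,0.5,0.7,0,0,0,-1],[0.6,0.6,0.4,0,0,0,-1],[0.6,0.7,0,0,0,0,-1]]}}

```text
time_s: 9.8
eef_pos: [492.9, -191.4, 160.5]
ee_rot: [0.002, 1.0, -0.0, 0.003]
force: [0.8, -0.7, 0.4]
grip_width: 0.001
```

```bash
python3 - <<'E'
from h import *
c,s=snap("top");pickle.dump(c,open("top1.pkl","wb"))
print(s["eef_pos"],s["force"]);W=cloud(c)
print([ (u,*W[312,u].round().astype(int).tolist()) for u in range(430,470,3)])
c=pickle.load(open("top0.pkl","rb"));W=cloud(c)
g=c["pixels"].min(2).astype(int)
m=(g>195);m[:,:240]=0;m[:,275:]=0;m[:200]=0;m[:265]&=True;m[262:]=0
for b,st,ce in blobs(m,20):
    print("white",st,ce,plane(c,[ce],35).round(1))
# collar top, black z>92
m=(W[...,2]>92)&(W[...,2]<108)&(W[...,0]>480)&(W[...,0]<600)&(W[...,1]>320)&(W[...,1]<440)
v,u=np.nonzero(m);cc=cv2.minEnclosingCircle(np.c_[u,v].astype(np.float32));print("collar",len(u),W[m].mean(0),cc,plane(c,[cc[0]],99))
# pump top white bounds
m=(abs(W[...,2]-60)<6)&(W[...,0]>380)&(W[...,0]<620)&(W[...,1]>310)&(W[...,1]<460)
print("pump",cv2.minAreaRect(W[m][:,:2].astype(np.float32)))
hsv=cv2.cvtColor(c["pixels"],cv2.COLOR_RGB2HSV)
m=(g<150)&(abs(W[...,2]-62)<7)&(W[...,0]>390)&(W[...,0]<490)&(W[...,1]>340)&(W[...,1]<430)
for b,st,ce in blobs(m,20): print("start",st,ce,plane(c,[ce],63),W[b].mean(0))
# pots: red+black+green inside, via depth z>50
for x,y in((645,245),(453,-95),(438,23)):
    m=(W[...,2]>48)&(np.hypot(W[...,0]-x,W[...,1]-y)<45)
    v,u=np.nonzero(m);q=cv2.minEnclosingCircle(np.c_[u,v].astype(np.float32));print("pot",q,plane(c,[q[0]],56).round(1),W[m].mean(0).round(1))
E
```

```text
[ 492.87245107 -191.41440096  160.46117824] [ 0.78747965 -0.69720759  0.40637278]
[(430, 452, -219, 470), (433, 451, -225, 466), (436, 452, -229, 472), (439, 450, -243, 440), (442, 417, -365, 0), (445, 418, -372, 6), (448, 417, -382, -1), (451, 421, -377, 47), (454, 422, -384, 51), (457, 422, -393, 49), (460, 422, -400, 53), (463, 424, -399, 80), (466, 423, -413, 64), (469, 424, -421, 63)]
white [273 206   2  45  77] [273.58441558 230.61038961] [[635.1 117.5  35. ]]
white [255 224  14  14 146] [261.74657534 230.19863014] [[635.5 150.8  35. ]]
white [240 234  33  28 166] [245.         251.54819277] [[574.2 195.9  35. ]]
white [259 245   5  10  43] [261.13953488 249.6744186 ] [[580.5 150.8  35. ]]
collar 409 [541.41278556 384.04736182  98.36481818] ((169.56153869628906, 260.8846130371094), 11.796687126159668) [[541.83575437 384.25530298  99.        ]]
pump ((495.2718505859375, 388.00079345703125), (119.90218353271484, 201.45523071289062), 84.86125183105469)
start [160 294  18  13 191] [168.96858639 299.84293194] [[436.83327068 392.79962658  63.        ]] [436.81424198 392.91773953  62.63562641]
pot ((226.84571838378906, 225.18772888183594), 10.387372970581055) [[645.2 245.1  56. ]] [645.4 245.   56.8]
pot ((349.52630615234375, 297.6842041015625), 10.863274574279785) [[453.4 -98.5  56. ]] [454.2 -97.5  56.6]
pot ((304.5, 302.5), 10.511998176574707) [[437.4  24.5  56. ]] [437.7  24.3  57. ]
```

Tray shut: the block face at y≈-377 matches the stop. Tare key is at (635.5,150.8) and the pan is empty. Going there now.

Emit:
{"api": "play_rows", "payload": {"deltas": [[0.36,0.86,0,0,0,0,-1],[0.36,0.86,0,0,0,0,-1],[0.36,0.86,0,0,0,0,-1],[0.36,0.86,0,0,0,0,-1],[0.36,0.86,0,0,0,0,-1],[0.36,0.86,0,0,0,0,-1],[0.36,0.86,0,0,0,0,-1],[0.36,0.86,0,0,0,0,-1]]}}

```text
time_s: 10.52
eef_pos: [606.5, 86.0, 156.1]
ee_rot: [0.0, 1.0, 0.001, 0.0]
force: [-0.2, -0.3, -0.3]
grip_width: 0.004
```

Emit:
{"api": "play_rows", "payload": {"deltas": [[0.36,0.6,-0.5,0,0,0,-1],[0.3,0.4,-0.7,0,0,0,-1],[0,0,-0.7,0,0,0,-1],[0,0,-0.4,0,0,0,-1],[0,0,0,0,0,0,-1],[0,0,0,0,0,0,-1]]}}

```text
time_s: 11.02
eef_pos: [632.3, 124.1, 64.0]
ee_rot: [0.0, 1.0, 0.001, -0.0]
force: [0.1, 0.1, 1.3]
grip_width: -0.001
```

Emit:
{"api": "play_rows", "payload": {"deltas": [[0.08,0.67,0,0,0,0,-1],[0,0,-0.4,0,0,0,-1],[0,0,-0.2,0,0,0,-1],[0,0,0,0,0,0,-1],[0,0,0,0,0,0,-1]]}}

```text
time_s: 11.43
eef_pos: [635.8, 150.5, 40.9]
ee_rot: [0.0, 1.0, 0.0, 0.0]
force: [0.1, -0.6, -0.4]
grip_width: 0.007
```

Emit:
{"api": "play_rows", "payload": {"deltas": [[0,0,-0.06,0,0,0,-1],[0,0,-0.05,0,0,0,-1],[0,0,0,0,0,0,-1]]}}

```text
time_s: 11.68
eef_pos: [635.5, 150.8, 35.8]
ee_rot: [-0.0, 1.0, 0.0, 0.0]
force: [-1.4, -0.6, -1.2]
grip_width: 0.002
```

Emit:
{"api": "play_rows", "payload": {"deltas": [[0,0,-0.04,0,0,0,-1],[0,0,-0.02,0,0,0,-1],[0,0,0,0,0,0,-1]]}}

```text
time_s: 11.93
eef_pos: [635.7, 150.9, 33.8]
ee_rot: [0.0, 1.0, 0.001, 0.0]
force: [-1.2, -1.8, 5.7]
grip_width: -0.0
```

```bash
python3 -c "
from rig import sensors;s=sensors.sense();print(s['force'],s['eef_pos'])"
```

```text
[-1.22369383 -1.79315887  5.71358579] [635.73176515 150.91186437  33.84871167]
```

Emit:
{"api": "play_rows", "payload": {"deltas": [[0,0,-0.03,0,0,0,-1],[0,0,0,0,0,0,-1],[0,0,0,0,0,0,-1]]}}

```text
time_s: 12.18
eef_pos: [635.7, 150.9, 33.1]
ee_rot: [0.0, 1.0, 0.001, 0.0]
force: [-2.1, -2.1, 7.6]
grip_width: 0.002
```

Emit:
{"api": "play_rows", "payload": {"deltas": [[0,0,0,0,0,0,-1],[0,0,0,0,0,0,-1],[0,0,0,0,0,0,-1],[0,0,0,0,0,0,-1]]}}

```text
time_s: 12.52
eef_pos: [635.8, 150.9, 33.1]
ee_rot: [0.0, 1.0, 0.001, 0.0]
force: [-1.7, -1.5, 7.5]
grip_width: 0.001
```

Emit:
{"api": "play_rows", "payload": {"deltas": [[0,0,-0.04,0,0,0,-1],[0,0,0,0,0,0,-1],[0,0,0,0,0,0,-1],[0,0,0,0,0,0,-1],[0,0,0,0,0,0,-1]]}}

```text
time_s: 12.93
eef_pos: [635.8, 151.0, 33.0]
ee_rot: [0.0, 1.0, 0.001, 0.001]
force: [-7.9, -1.9, 18.1]
grip_width: 0.0
```

Emit:
{"api": "play_rows", "payload": {"deltas": [[0,0,0.2,0,0,0,-1],[0,0,0.9,0,0,0,-1],[0,0,0.9,0,0,0,-1],[0,0,0.9,0,0,0,-1]]}}

```text
time_s: 13.27
eef_pos: [635.0, 151.2, 147.7]
ee_rot: [-0.0, 1.0, 0.001, -0.001]
force: [0.3, 0.2, 0.2]
grip_width: -0.002
```

```bash
cat > pots.py <<'E'
from h import *
c,s=snap("top");W=cloud(c);print(s["time_s"],s["eef_pos"].round(1),s["ee_rot"].round(3))
hsv=cv2.cvtColor(c["pixels"],cv2.COLOR_RGB2HSV);H,S,V=[hsv[...,i].astype(int) for i in range(3)]
m=(H>45)&(H<80)&(S>120)&(W[...,2]>15)&(W[...,2]<85)&(W[...,0]>200)
for b,st,ce in blobs(m,15):
    x,y=np.median(W[b],0)[:2]
    t=(W[...,2]>W[b][:,2].min()-15)&(W[...,2]<90)&(np.hypot(W[...,0]-x,W[...,1]-y)<45)
    v,u=np.nonzero(t);q=cv2.minEnclosingCircle(np.c_[u,v].astype(np.float32));print("pot",np.round(q[0]),round(q[1],1),plane(c,[q[0]],np.percentile(W[t][:,2],70)-2).round(1),W[t].mean(0).round(1))
E
python3 pots.py
```

```text
13.2667 [635.  151.2 147.7] [-0.     1.     0.001 -0.001]
pot [349. 298.] 11.0 [[453.7 -98.2  55.3]] [454.5 -97.2  56.1]
pot [304. 302.] 10.6 [[437.8  24.6  55.6]] [438.1  24.1  56.3]
```

Emit:
{"api": "play_rows", "payload": {"deltas": [[0.017,0.157,0,0,0,1,1],[0.017,0.157,0,0,0,1,1],[0.017,0.157,0,0,0,1,1],[0.017,0.157,0,0,0,1,1],[0.017,0.157,0,0,0,1,1],[0.017,0.157,0,0,0,1,1],[0.017,0.157,0,0,0,1,1],[0.017,0.157,0,0,0,1,1]], "squeeze": 35}}

```text
time_s: 13.98
eef_pos: [640.9, 201.7, 146.1]
ee_rot: [-0.0, 0.912, 0.41, -0.0]
force: [-0.3, 0.4, 0.8]
grip_width: 0.998
```

Emit:
{"api": "play_rows", "payload": {"deltas": [[0.017,0.157,0,0,0,1,1],[0.017,0.157,0,0,0,1,1],[0.017,0.157,0,0,0,1,1],[0.017,0.157,0,0,0,1,1],[0.017,0.157,0,0,0,1,1],[0.017,0.157,0,0,0,1,1],[0.017,0.157,0,0,0,1,1],[0,0,0,0,0,0,1]]}}

```text
time_s: 14.65
eef_pos: [645.4, 246.4, 146.0]
ee_rot: [-0.0, 0.705, 0.709, -0.0]
force: [-1.2, 0.2, 1.0]
grip_width: 1.0
```

```bash
cat > wp.py <<'E'
from h import *
import sys
c,s=snap("wrist",sys.argv[1]);W=cloud(c,s);print(s["time_s"],s["eef_pos"].round(1),s["ee_rot"].round(3))
hsv=cv2.cvtColor(c["pixels"],cv2.COLOR_RGB2HSV);H,S,V=[hsv[...,i].astype(int) for i in range(3)]
zt=float(sys.argv[2]) if len(sys.argv)>2 else 56
m=((H<16)|(H>175))&(S>120)&(abs(W[...,2]-zt)<5)&(W[...,0]<900)
for b,st,ce in blobs(m,60):
    p=W[b][:,:2]; A=np.c_[2*p,np.ones(len(p))];q=np.linalg.lstsq(A,(p**2).sum(1),rcond=None)[0]
    print(st[:5],"circle fit",q[:2].round(1),"r",np.sqrt(q[2]+q[0]**2+q[1]**2).round(1),"bbox mid",((np.percentile(p,1,0)+np.percentile(p,99,0))/2).round(1))
E
python3 wp.py w4.png
```

```text
14.65 [645.4 246.4 146. ] [-0.     0.705  0.709 -0.   ]
[ 283  201   92   89 3824] circle fit [645.3 245.3] r 23.0 bbox mid [645.2 245.4]
```

Emit:
{"api": "play_rows", "payload": {"deltas": [[0,-0.02,-0.8,0,0,0,1],[0,0,-0.9,0,0,0,1],[0,0,-0.8,0,0,0,1],[0,0,-0.4,0,0,0,1],[0,0,-0.2,0,0,0,1],[0,0,0,0,0,0,1]]}}

```text
time_s: 15.2
eef_pos: [644.9, 244.0, 20.7]
ee_rot: [-0.001, 0.708, 0.707, -0.001]
force: [1.2, 0.1, 1.3]
grip_width: 1.002
```

Emit:
{"api": "play_rows", "payload": {"deltas": [[0,0,0,0,0,0,-1],[0,0,0,0,0,0,-1],[0,0,0,0,0,0,-1],[0,0,0,0,0,0,-1],[0,0,0,0,0,0,-1]]}}

```text
time_s: 15.62
eef_pos: [646.7, 244.7, 24.6]
ee_rot: [0.001, 0.707, 0.707, 0.001]
force: [0.1, -0.8, 6.3]
grip_width: 0.669
```

Emit:
{"api": "play_rows", "payload": {"deltas": [[0,0,0.2,0,0,0,-1],[0,0,0.6,0,0,0,-1],[0,0,0.8,0,0,0,-1],[0,0,0.4,0,0,0,-1],[0,0,0,0,0,0,-1]]}}

```text
time_s: 16.03
eef_pos: [647.4, 245.0, 107.7]
ee_rot: [0.002, 0.707, 0.707, 0.003]
force: [-0.1, 0.2, -0.7]
grip_width: 0.663
```

Emit:
{"api": "play_rows", "payload": {"deltas": [[-0.05,-0.6,0,0,0,0,-1],[-0.05,-0.8,0,0,0,0,-1],[-0.05,-0.9,0,0,0,0,-1],[-0.05,-0.9,0,0,0,0,-1],[-0.05,-0.8,0,0,0,0,-1],[-0.02,-0.5,0,0,0,0,-1],[0,0,0,0,0,0,-1],[0,0,0,0,0,0,-1]]}}

```text
time_s: 16.7
eef_pos: [634.4, 63.8, 101.7]
ee_rot: [-0.001, 0.707, 0.707, -0.0]
force: [0.2, 0.5, -1.9]
grip_width: 0.669
```

Emit:
{"api": "play_rows", "payload": {"deltas": [[0,0,-0.4,0,0,0,-1],[0,0,-0.5,0,0,0,-1],[0,0,-0.4,0,0,0,-1],[0,0,-0.15,0,0,0,-1],[0,0,-0.05,0,0,0,-1],[0,0,0,0,0,0,-1],[0,0,0,0,0,0,-1]]}}

```text
time_s: 17.28
eef_pos: [634.8, 65.6, 42.6]
ee_rot: [-0.0, 0.706, 0.708, 0.0]
force: [0.5, 0.6, -0.2]
grip_width: 0.664
```

Emit:
{"api": "play_rows", "payload": {"deltas": [[0,0,-0.02,0,0,0,1],[0,0,0,0,0,0,1],[0,0,0,0,0,0,1],[0,0,0.2,0,0,0,1],[0,0,0.7,0,0,0,1],[0,0,0.9,0,0,0,1],[0,0,0.9,0,0,0,1]]}}

```text
time_s: 17.87
eef_pos: [634.5, 64.5, 151.3]
ee_rot: [-0.0, 0.707, 0.707, -0.0]
force: [0.4, -0.2, 0.1]
grip_width: 0.994
```

Emit:
{"api": "play_rows", "payload": {"deltas": [[-0.6,-0.1,0,0,0,0,1],[-0.9,-0.2,0,0,0,0,1],[-0.9,-0.2,0,0,0,0,1],[-0.9,-0.2,0,0,0,0,1],[-0.9,-0.2,0,0,0,0,1],[-0.7,-0.15,0,0,0,0,1],[0,0,0,0,0,0,1],[0,0,0,0,0,0,1]]}}

```text
time_s: 18.53
eef_pos: [438.6, 22.3, 150.8]
ee_rot: [0.001, 0.707, 0.707, 0.001]
force: [0.4, -0.7, 0.1]
grip_width: 0.999
```

```bash
python3 wp.py w5.png; python3 pots.py
```

```text
18.5333 [438.6  22.3 150.8] [0.001 0.707 0.707 0.001]
[609 133  31  84 896] circle fit [634.3  65.8] r 28.5 bbox mid [612.   64.1]
[ 280  197   91   87 3658] circle fit [436.4  23.2] r 23.1 bbox mid [436.4  23.4]
[ 309  365   79   66 2312] circle fit [453.1 -97.6] r 22.8 bbox mid [453.1 -96.7]
[336 417  24  17 162] circle fit [ 453.  -121.5] r 5.4 bbox mid [ 453.1 -119.9]
18.5833 [439.5  22.3 150.7] [0.001 0.707 0.707 0.001]
pot [291. 230.] 10.6 [[634.1  66.9  73.8]] [634.1  66.8  74.2]
pot [349. 298.] 11.0 [[453.7 -98.2  55.5]] [454.4 -97.2  56.1]
```

View pics/w5.png

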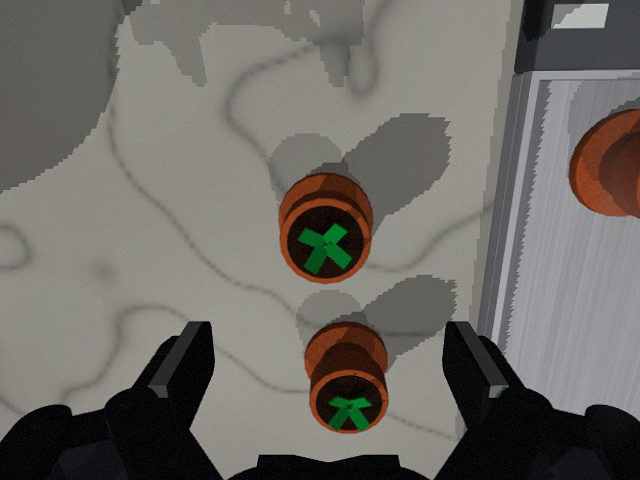

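Pot 1 stands in the pan at (634,66), top z≈74 (upright). The next pot is straight below the camera at (325,240), position (436.5,23.5).

Emit:
{"api": "play_rows", "payload": {"deltas": [[-0.05,0.03,-0.8,0,0,0,1],[0,0,-0.9,0,0,0,1],[0,0,-0.8,0,0,0,1],[0,0,-0.5,0,0,0,1],[0,0,-0.2,0,0,0,1],[0,0,0,0,0,0,1]]}}

```text
time_s: 19.13
eef_pos: [436.8, 23.9, 20.4]
ee_rot: [-0.001, 0.707, 0.708, -0.001]
force: [-0.2, 0.3, 0.2]
grip_width: 1.001
```

Emit:
{"api": "play_rows", "payload": {"deltas": [[0,0,0,0,0,0,-1],[0,0,0,0,0,0,-1],[0,0,0,0,0,0,-1],[0,0,0,0,0,0,-1],[0,0,0,0,0,0,-1]]}}

```text
time_s: 19.55
eef_pos: [438.0, 23.6, 23.2]
ee_rot: [0.001, 0.707, 0.708, 0.001]
force: [-0.3, 0.6, 6.6]
grip_width: 0.671
```

Emit:
{"api": "play_rows", "payload": {"deltas": [[0,0,0.2,0,0,0,-1],[0,0,0.6,0,0,0,-1],[0,0,0.8,0,0,0,-1],[0.3,0,0.4,0,0,0,-1],[0.6,-0.2,0,0,0,0,-1],[0.8,-0.25,0,0,0,0,-1],[0.9,-0.3,0,0,0,0,-1],[0.9,-0.3,0,0,0,0,-1]]}}

```text
time_s: 20.22
eef_pos: [578.3, -18.7, 103.0]
ee_rot: [0.001, 0.707, 0.708, 0.0]
force: [0.5, 0.4, -1.0]
grip_width: 0.669
```

Emit:
{"api": "play_rows", "payload": {"deltas": [[0.8,-0.25,0,0,0,0,-1],[0.6,-0.2,0,0,0,0,-1],[0,0,0,0,0,0,-1],[0,0,0,0,0,0,-1]]}}

```text
time_s: 20.55
eef_pos: [633.1, -36.6, 101.9]
ee_rot: [-0.0, 0.707, 0.707, -0.0]
force: [0.4, 0.4, -2.0]
grip_width: 0.67
```

Emit:
{"api": "play_rows", "payload": {"deltas": [[0.04,0,-0.4,0,0,0,-1],[0,0,-0.5,0,0,0,-1],[0,0,-0.35,0,0,0,-1],[0,0,-0.15,0,0,0,-1],[0,0,-0.1,0,0,0,-1],[0,0,0,0,0,0,-1],[0,0,0,0,0,0,-1]]}}

```text
time_s: 21.13
eef_pos: [634.7, -36.3, 42.8]
ee_rot: [0.001, 0.707, 0.708, 0.0]
force: [0.6, -0.8, -0.4]
grip_width: 0.671
```

Emit:
{"api": "play_rows", "payload": {"deltas": [[0,0,0,0,0,0,1],[0,0,0,0,0,0,1],[0,0,0,0,0,0,1],[0,0,0.2,0,0,0,1],[0,0,0.7,0,0,0,1],[0,0,0.9,0,0,0,1],[0,0,0.9,0,0,0,1]]}}

```text
time_s: 21.72
eef_pos: [634.1, -36.2, 151.4]
ee_rot: [-0.0, 0.707, 0.707, -0.0]
force: [0.9, -0.7, 0.5]
grip_width: 0.999
```

Emit:
{"api": "play_rows", "payload": {"deltas": [[-0.6,-0.2,0,0,0,0,1],[-0.8,-0.27,0,0,0,0,1],[-0.8,-0.27,0,0,0,0,1],[-0.8,-0.27,0,0,0,0,1],[-0.8,-0.27,0,0,0,0,1],[-0.7,-0.22,0,0,0,0,1],[0,0,0,0,0,0,1],[0,0,0,0,0,0,1]]}}

```text
time_s: 22.38
eef_pos: [454.1, -96.8, 150.8]
ee_rot: [0.001, 0.707, 0.707, 0.0]
force: [0.1, -0.2, 0.1]
grip_width: 1.002
```

```bash
python3 wp.py w6.png; python3 pots.py
```

```text
22.3833 [454.1 -96.8 150.8] [0.001 0.707 0.707 0.   ]
[589  94  51  99 992] circle fit [633.8 -37.2] r 28.4 bbox mid [614.  -37.3]
[ 282  201   91   87 3501] circle fit [453.  -99.1] r 23.2 bbox mid [453. -99.]
22.4333 [455.  -96.6 150.7] [0.001 0.707 0.707 0.   ]
pot [291. 230.] 10.6 [[634.1  66.9  73.7]] [634.3  66.8  74.2]
pot [328. 231.] 10.6 [[634.  -35.1  73.6]] [633.9 -35.   74.2]
```

Emit:
{"api": "play_rows", "payload": {"deltas": [[-0.03,-0.06,-0.8,0,0,0,1],[0,0,-0.9,0,0,0,1],[0,0,-0.8,0,0,0,1],[0,0,-0.5,0,0,0,1],[0,0,-0.2,0,0,0,1],[0,0,0,0,0,0,1]]}}

```text
time_s: 22.98
eef_pos: [453.2, -98.2, 20.4]
ee_rot: [-0.001, 0.706, 0.708, -0.0]
force: [-0.0, 0.6, -0.3]
grip_width: 1.003
```

Emit:
{"api": "play_rows", "payload": {"deltas": [[0,0,0,0,0,0,-1],[0,0,0,0,0,0,-1],[0,0,0,0,0,0,-1],[0,0,0,0,0,0,-1],[0,0,0,0,0,0,-1]]}}

```text
time_s: 23.4
eef_pos: [454.3, -99.0, 23.3]
ee_rot: [0.002, 0.707, 0.708, 0.001]
force: [0.5, 2.0, 6.6]
grip_width: 0.666
```

Emit:
{"api": "play_rows", "payload": {"deltas": [[0,0,0.2,0,0,0,-1],[0,0,0.6,0,0,0,-1],[0,0,0.8,0,0,0,-1],[0.3,0,0.4,0,0,0,-1],[0.6,-0.15,0,0,0,0,-1],[0.8,-0.2,0,0,0,0,-1],[0.8,-0.2,0,0,0,0,-1],[0.8,-0.2,0,0,0,0,-1]]}}

```text
time_s: 24.07
eef_pos: [586.6, -128.9, 102.9]
ee_rot: [0.0, 0.707, 0.707, 0.0]
force: [-0.0, -0.8, -1.8]
grip_width: 0.668
```

Emit:
{"api": "play_rows", "payload": {"deltas": [[0.7,-0.15,0,0,0,0,-1],[0.55,-0.1,0,0,0,0,-1],[0,0,0,0,0,0,-1],[0,0,0,0,0,0,-1]]}}

```text
time_s: 24.4
eef_pos: [635.4, -138.6, 101.8]
ee_rot: [-0.0, 0.707, 0.708, -0.0]
force: [-1.7, -0.3, -2.2]
grip_width: 0.669
```

Emit:
{"api": "play_rows", "payload": {"deltas": [[0,0,-0.4,0,0,0,-1],[0,0,-0.5,0,0,0,-1],[0,0,-0.35,0,0,0,-1],[0,0,-0.15,0,0,0,-1],[0,0,-0.1,0,0,0,-1],[0,0,0,0,0,0,-1],[0,0,0,0,0,0,-1]]}}

```text
time_s: 24.98
eef_pos: [635.5, -138.8, 42.8]
ee_rot: [0.001, 0.707, 0.707, 0.0]
force: [-0.2, -0.2, -0.9]
grip_width: 0.666
```

Emit:
{"api": "play_rows", "payload": {"deltas": [[0,0,0,0,0,0,1],[0,0,0,0,0,0,1],[0,0,0,0,0,0,1],[0,0,0.2,0,0,0,1],[0,0,0.7,0,0,0,1],[0,0,0.9,0,0,0,1],[0,0,0.9,0,0,0,1],[0,0,0.9,0,0,0,1]]}}

```text
time_s: 25.65
eef_pos: [635.1, -138.6, 188.3]
ee_rot: [0.0, 0.707, 0.707, 0.0]
force: [0.1, 0.1, -0.8]
grip_width: 0.997
```

Emit:
{"api": "play_rows", "payload": {"deltas": [[-0.164,0.82,0.06,0,0,0.365,1],[-0.164,0.82,0.06,0,0,0.365,1],[-0.164,0.82,0.06,0,0,0.365,1],[-0.164,0.82,0.06,0,0,0.365,1],[-0.164,0.82,0.06,0,0,0.365,1],[-0.164,0.82,0.06,0,0,0.365,1],[-0.164,0.82,0.06,0,0,0.365,1],[-0.164,0.82,0.06,0,0,0.365,1]], "squeeze": 60}}

```text
time_s: 26.32
eef_pos: [582.3, 125.3, 206.0]
ee_rot: [0.0, 0.59, 0.807, 0.0]
force: [1.5, -0.3, 0.5]
grip_width: 1.001
```

Emit:
{"api": "play_rows", "payload": {"deltas": [[-0.164,0.82,0.06,0,0,0.365,1],[-0.164,0.82,0.06,0,0,0.365,1],[-0.164,0.82,0.06,0,0,0.365,1],[-0.164,0.82,0.06,0,0,0.365,1],[-0.164,0.82,0.06,0,0,0.365,1],[-0.164,0.82,0.06,0,0,0.365,1],[-0.164,0.82,0.06,0,0,0.365,1],[0,0.5,0,0,0,0.365,1]]}}

```text
time_s: 26.98
eef_pos: [535.4, 376.5, 223.3]
ee_rot: [0.0, 0.459, 0.888, 0.001]
force: [0.2, -0.4, 1.0]
grip_width: 0.997
```

```bash
python3 - <<'E'
from h import *
c,s=snap("wrist","w7.png");pickle.dump((c,s),open("w7.pkl","wb"))
print(s["time_s"],s["eef_pos"],s["ee_rot"],s["dq"].round(2))
E
python3 pots.py
```

```text
26.9833 [535.3900236  376.50149332 223.30175279] [2.68914829e-04 4.59041325e-01 8.88414415e-01 9.03584047e-04] [ 0.3   0.33 -0.53 -0.01  0.2  -0.15]
27.0333 [535.3 378.6 222.7] [-0.     0.457  0.889  0.001]
pot [291. 230.] 10.6 [[634.1  66.9  73.9]] [634.2  66.8  74.2]
pot [328. 231.] 10.6 [[634.1 -35.1  73.6]] [634.1 -35.3  74.3]
pot [365. 231.] 10.8 [[ 635.3 -136.6   73.1]] [ 634.9 -136.5   73.8]
```

View pics/w7.png

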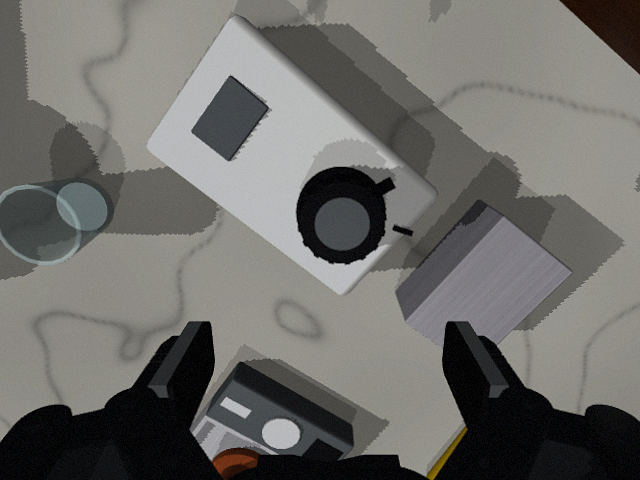

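The wrist view shows the pointer tip at (393,184), the locked rib at (396,229)–(411,234) and the collar top at (343,223). The mark lies clockwise of the pointer.

```bash
python3 - <<'E'
from h import *
c,s=pickle.load(open("w7.pkl","rb"));W=cloud(c,s)
m=(abs(W[...,2]-99)<4)&(np.hypot(W[...,0]-541,W[...,1]-384)<45)
p=W[m];mid=(np.percentile(p,0.5,0)+np.percentile(p,99.5,0))/2;print("collar",mid,p[:,2].mean(),(np.ptp(p,axis=0)))
v,u=np.nonzero(m);q=cv2.minEnclosingCircle(np.c_[u,v].astype(np.float32));print(q,plane(c,[q[0]],99,s))
k=c["pixels"].max(2)<60
m=k&(np.hypot(W[...,0]-mid[0],W[...,1]-mid[1])>37)&(np.hypot(W[...,0]-mid[0],W[...,1]-mid[1])<70)&(W[...,2]>50)&(W[...,2]<80)
for b,st,ce in blobs(m,8):
    d=W[b]-mid;r=np.hypot(d[:,0],d[:,1]);a=np.degrees(np.arctan2(d[:,1],d[:,0]));print(st,ce,"z",W[b][:,2].mean().round(1),"r",r.min().round(1),r.max().round(1),"ang",np.median(a).round(1),a.mean().round(1))
for uv in((393,184),(397,229),(411,233)):
    P=plane(c,[uv],64,s)[0]-mid;print(uv,np.hypot(*P[:2]),np.degrees(np.arctan2(P[1],P[0])))
E
```

```text
collar [540.28119459 385.05319912  98.10041684] 98.58627961691447 [62.05369872 62.46021421  5.96007421]
((341.5747375488281, 221.47508239746094), 45.049869537353516) [[539.3767435  386.49941663  99.        ]]
[380 177  15  16 135] [387.41481481 184.24444444] z 67.5 r 37.1 45.1 ang 67.0 66.5
[393 225  20  11 112] [402.58035714 230.24107143] z 61.8 r 44.4 60.3 ang 17.0 16.9
(393, 184) 44.8291790537527 62.832952216927055
(397, 229) 47.17083374861225 17.057574945887627
(411, 233) 58.79270446940775 17.418078091951536
```

Emit:
{"api": "play_rows", "payload": {"deltas": [[0.14,0.14,-0.2,0,0,0,1],[0,0,-0.8,0,0,0,1],[0,0,-0.8,0,0,0,1],[0,0,-0.8,0,0,0,1],[0,0,-0.4,0,0,0,1],[0,0,-0.2,0,0,0,1],[0,0,0,0,0,0,1],[0,0,0,0,0,0,1]]}}

```text
time_s: 27.75
eef_pos: [543.3, 378.6, 94.7]
ee_rot: [0.0, 0.461, 0.887, 0.001]
force: [-0.3, 0.6, 0.9]
grip_width: 0.999
```

Emit:
{"api": "play_rows", "payload": {"deltas": [[-0.05,0.14,0,0,0,0,1],[0,0,-0.3,0,0,0,1],[0,0,-0.22,0,0,0,1],[0,0,0,0,0,0,1],[0,0,0,0,0,0,1]]}}

```text
time_s: 28.17
eef_pos: [540.1, 384.4, 72.1]
ee_rot: [-0.0, 0.461, 0.887, -0.001]
force: [-0.2, -0.1, 1.1]
grip_width: 1.0
```

Emit:
{"api": "play_rows", "payload": {"deltas": [[0,0,0,0,0,0,-1],[0,0,0,0,0,0,-1],[0,0,0,0,0,0,-1],[0,0,0,0,0,0,-1],[0,0,0,0,0,0,-1]]}}

```text
time_s: 28.58
eef_pos: [541.3, 385.0, 74.0]
ee_rot: [0.001, 0.461, 0.887, 0.001]
force: [2.7, 1.2, 5.6]
grip_width: 0.681
```

Emit:
{"api": "play_rows", "payload": {"deltas": [[0,0,0,0,0,-0.4,-1],[0,0,0,0,0,-0.7,-1],[0,0,0,0,0,-0.7,-1],[0,0,0,0,0,-0.7,-1],[0,0,0,0,0,-0.7,-1],[0,0,0,0,0,-0.7,-1],[0,0,0,0,0,-0.7,-1]]}}

```text
time_s: 29.17
eef_pos: [541.2, 384.9, 74.0]
ee_rot: [0.0, 0.661, 0.751, 0.001]
force: [1.6, 1.5, 6.1]
grip_width: 0.681
```

Emit:
{"api": "play_rows", "payload": {"deltas": [[0,0,0,0,0,-0.7,-1],[0,0,0,0,0,-0.7,-1],[0,0,0,0,0,-0.7,-1],[0,0,0,0,0,-0.7,-1],[0,0,0,0,0,-0.7,-1],[0,0,0,0,0,-0.2,-1],[0,0,0,0,0,0,-1],[0,0,0,0,0,0,-1]]}}

```text
time_s: 29.83
eef_pos: [541.1, 385.0, 74.0]
ee_rot: [0.0, 0.792, 0.611, 0.001]
force: [1.1, 2.7, 5.9]
grip_width: 0.685
```

```bash
python3 -c "
from rig import sensors;s=sensors.sense();print(s['force'],s['wrist_torque'],s['eef_pos'],s['ee_rot'],s['joints'])"
```

```text
[1.09025601 2.68866964 5.92133168] [ 0.3295163  -0.21215408 -0.07963153] [541.07665633 384.95954318  74.03361101] [1.38323033e-04 7.91818003e-01 6.10755736e-01 1.28953606e-03] [4.42226838e-01 7.58910816e-01 1.21106431e+00 3.03589297e-04
 1.16903877e+00 6.98874173e-01]
```

Emit:
{"api": "play_rows", "payload": {"deltas": [[0,0,0,0,0,0,1],[0,0,0,0,0,0,1],[0,0,0,0,0,0,1],[0,0,0.3,0,0,0,1],[0,0,0.8,0,0,0,1],[0,0,0.9,0,0,0,1],[0,0,0.9,0,0,0,1],[0,0,0,0,0,0,1]]}}

```text
time_s: 30.5
eef_pos: [542.6, 385.6, 198.0]
ee_rot: [0.001, 0.792, 0.611, 0.006]
force: [1.0, -0.1, 0.8]
grip_width: 1.006
```

Emit:
{"api": "play_rows", "payload": {"deltas": [[0,0,0,0,0,0,-1],[0,0,0,0,0,0,-1],[0,0,0,0,0,0,-1]]}}

```text
time_s: 30.75
eef_pos: [540.0, 384.2, 187.7]
ee_rot: [-0.0, 0.792, 0.611, -0.001]
force: [-0.6, 0.1, -1.2]
grip_width: 0.605
```

```bash
cat > col.py <<'E'
from h import *
import sys
c,s=snap("wrist",sys.argv[1]);W=cloud(c,s);print(s["time_s"],s["eef_pos"].round(1),s["ee_rot"].round(3))
m=(abs(W[...,2]-99)<4)&(np.hypot(W[...,0]-541,W[...,1]-384)<45)
p=W[m];mid=(np.percentile(p,0.5,0)+np.percentile(p,99.5,0))/2;print("collar",mid)
k=c["pixels"].max(2)<60
r0=np.hypot(W[...,0]-mid[0],W[...,1]-mid[1])
for b,st,ce in blobs(k&(r0>37)&(r0<70)&(W[...,2]>50)&(W[...,2]<80),8):
    d=W[b]-mid;r=np.hypot(d[:,0],d[:,1]);a=np.degrees(np.arctan2(d[:,1],d[:,0]));print(st,"z",W[b][:,2].mean().round(1),"r",r.min().round(1),r.max().round(1),"ang",np.median(a).round(1),a.min().round(1),a.max().round(1))
    for lo,hi in((37,45),(47,60)):
        q=(r>lo)&(r<hi)
        if q.any(): print(lo,np.median(a[q]),a[q].min(),a[q].max())
E
python3 col.py w8.png
```

```text
30.75 [540.  384.2 187.7] [-0.     0.792  0.611 -0.001]
collar [540.4890252  385.40999927  98.01681138]
[374 180  34  28 315] z 64.9 r 37.1 59.9 ang 16.8 9.7 21.2
37 17.107378730236753 9.697396806797324 21.158318641782948
47 16.61062538513424 14.053298548576482 18.408669467987018
```

View pics/w8.png

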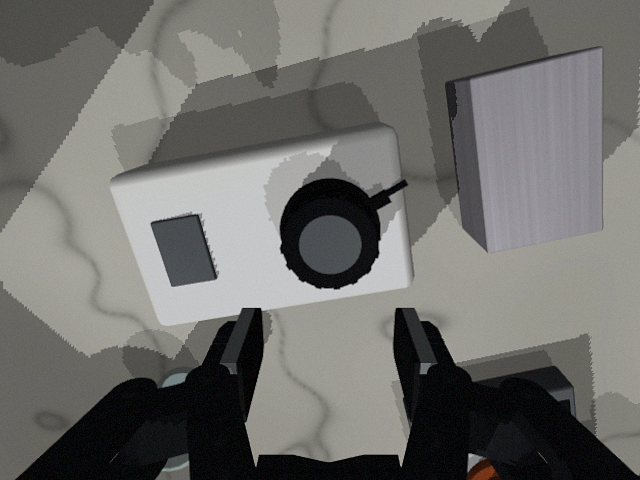

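The pointer tab and the rib line up at (385,195)–(405,182), 17.1° against 16.6°, so the collar is locked. Next: locate the start key from here and recheck the pots and the tray.

```bash
python3 - <<'E'
from h import *
c,s=snap("wrist");W=cloud(c,s);print(s["eef_pos"])
m=(c["pixels"].max(2)<110)&(abs(W[...,2]-63)<6)&(np.hypot(W[...,0]-437,W[...,1]-393)<45)
for b,st,ce in blobs(m,100): print(st,plane(c,[cv2.minAreaRect(np.argwhere(b)[:,::-1].astype(np.float32))[0]],63,s),W[b].mean(0),cv2.minAreaRect(W[b][:,:2].astype(np.float32)))
c,s=snap("top");W=cloud(c);print([ (u,*W[312,u].round().astype(int).tolist()) for u in range(442,470,3)])
E
python3 pots.py
```

```text
[539.99915239 384.24791083 187.56572953]
[ 151  214   66   73 3225] [[437.06998185 394.55687356  63.        ]] [437.12239458 394.57256309  62.3036559 ] ((436.2926940917969, 393.6409606933594), (49.84121322631836, 34.35993576049805), 85.31784057617188)
[(442, 417, -366, -4), (445, 418, -372, 4), (448, 417, -383, -2), (451, 421, -376, 50), (454, 422, -384, 51), (457, 422, -393, 50), (460, 422, -401, 48), (463, 424, -400, 78), (466, 423, -414, 59), (469, 424, -421, 62)]
30.9 [540.2 384.4 187.9] [-0.     0.792  0.611 -0.001]
pot [291. 230.] 10.6 [[634.1  66.9  73.9]] [634.2  66.8  74.5]
pot [328. 231.] 10.6 [[634.1 -35.1  73.3]] [634.  -35.1  74. ]
pot [365. 231.] 10.8 [[ 635.4 -136.6   72.7]] [ 635.  -136.6   73.9]
```

Emit:
{"api": "play_rows", "payload": {"deltas": [[-0.6,0.05,0,0,0,0,-1],[-0.9,0.08,0,0,0,0,-1],[-0.7,0.06,0,0,0,0,-1],[-0.38,0.03,0,0,0,0,-1],[0,0,0,0,0,0,-1],[0,0,0,0,0,0,-1]]}}

```text
time_s: 31.45
eef_pos: [437.1, 393.5, 189.1]
ee_rot: [0.0, 0.791, 0.611, 0.0]
force: [0.5, -0.5, -0.2]
grip_width: -0.0
```

Emit:
{"api": "play_rows", "payload": {"deltas": [[0,0,-0.6,0,0,0,-1],[0,0,-0.9,0,0,0,-1],[0,0,-0.8,0,0,0,-1],[0,0,-0.4,0,0,0,-1],[0,0,-0.2,0,0,0,-1],[0,0,0,0,0,0,-1],[0,0,0,0,0,0,-1]]}}

```text
time_s: 32.03
eef_pos: [438.3, 393.4, 73.5]
ee_rot: [0.0, 0.792, 0.611, 0.001]
force: [-0.5, 0.3, 0.4]
grip_width: -0.003
```

Emit:
{"api": "play_rows", "payload": {"deltas": [[0,0,-0.12,0,0,0,-1],[0,0,-0.1,0,0,0,-1],[0,0,0,0,0,0,-1],[0,0,0,0,0,0,-1]]}}

```text
time_s: 32.37
eef_pos: [437.3, 393.4, 64.3]
ee_rot: [0.0, 0.792, 0.611, 0.0]
force: [-0.4, -0.2, 0.4]
grip_width: 0.002
```

Emit:
{"api": "play_rows", "payload": {"deltas": [[0,0,-0.04,0,0,0,-1],[0,0,-0.03,0,0,0,-1],[0,0,0,0,0,0,-1],[0,0,0,0,0,0,-1]]}}

```text
time_s: 32.7
eef_pos: [437.5, 393.5, 61.8]
ee_rot: [0.0, 0.792, 0.611, 0.001]
force: [0.4, -0.5, 4.5]
grip_width: -0.005
```

Emit:
{"api": "play_rows", "payload": {"deltas": [[0,0,-0.03,0,0,0,-1],[0,0,0,0,0,0,-1],[0,0,0,0,0,0,-1],[0,0,0,0,0,0,-1],[0,0,0,0,0,0,-1]]}}

```text
time_s: 33.12
eef_pos: [437.6, 393.5, 61.1]
ee_rot: [0.0, 0.792, 0.611, 0.001]
force: [-1.9, -1.6, 9.4]
grip_width: -0.003
```

Emit:
{"api": "play_rows", "payload": {"deltas": [[0,0,-0.03,0,0,0,-1],[0,0,0,0,0,0,-1],[0,0,0,0,0,0,-1],[0,0,0,0,0,0,-1],[0,0,0,0,0,0,-1],[0,0,0,0,0,0,-1]]}}

```text
time_s: 33.62
eef_pos: [437.6, 393.6, 61.0]
ee_rot: [0.0, 0.792, 0.611, 0.001]
force: [-5.4, -4.2, 18.4]
grip_width: -0.003
```

Emit:
{"api": "play_rows", "payload": {"deltas": [[0,0,0.2,0,0,0,-1],[0,0,0.8,0,0,0,-1],[0,0,0.9,0,0,0,-1],[0,0,0.9,0,0,0,-1],[0,0,0.8,0,0,0,-1],[0,0,0,0,0,0,-1],[0,0,0,0,0,0,-1]]}}

```text
time_s: 34.2
eef_pos: [437.6, 393.6, 204.3]
ee_rot: [0.0, 0.792, 0.611, 0.001]
force: [-0.2, 0.0, -0.3]
grip_width: -0.001
```

```bash
python3 pots.py; python3 - <<'E'
from h import *
c,s=snap("scene","s9.png");print(s["force"])
E
```

```text
34.2 [437.6 393.6 204.3] [0.    0.792 0.611 0.001]
pot [291. 230.] 10.6 [[634.1  66.9  73.9]] [634.3  66.9  74.2]
pot [328. 231.] 10.6 [[634.2 -35.1  73.4]] [634.  -35.3  74.1]
pot [365. 231.] 10.8 [[ 634.9 -136.7   73.4]] [ 634.8 -136.5   73.6]
[-0.78835752  0.74235142  0.14214736]
```

View pics/s9.png

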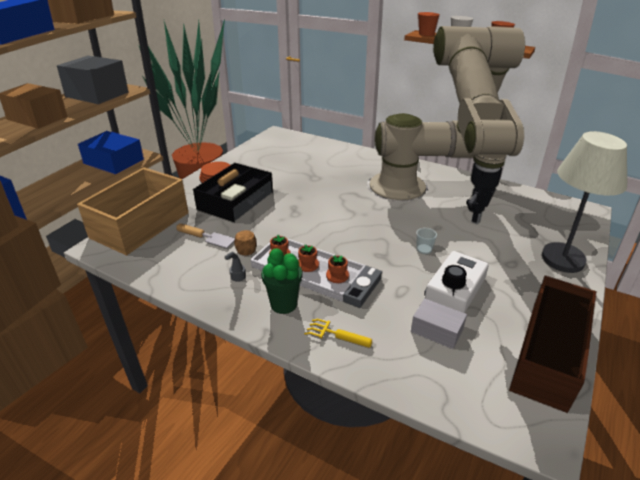

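The scene shows all three pots upright in the pan at (280,245), (308,257) and (337,268), the tray shut and the bystanders unmoved. Handing in.

```bash
python3 -c "
from rig import order;print(order.finish_job())"
```

```text
the job is handed in; nothing more can be done
None
```

I did every step in the order asked and handed the job in at about 34 s of the 208 s allowed. No verdict is reported.

- **Rake:** I moved it from the pan into the pull-out tray and saw it lying flat there. I then pushed the tray to its stop with about 32 N; the block face measured y≈-377, where a shut tray should put it. With the tray shut the rake can no longer be seen.
- **Tare key:** with the pan empty, it was held at about 7.5 N for over 0.2 s, then about 18 N.
- **Pots:** three were present and all three stand in the pan, with rims at z≈74 as expected for upright pots.
- **Lock collar:** turned clockwise about 50°. The pointer measured 17.1° against 16.6° for the mark, so it is within the locked range.
- **Start key:** pressed last, at about 9 N and then 18 N.

In the last scene view the look-alike rake and the other objects looked unmoved by eye. No check failed. That the two keys registered I infer from the forces and hold times, as nothing in the state confirms it.

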